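Snap both filter rings into a microscope filter cube against the sprung seating pad

ROBOT

A 6-joint arm with a two-finger parallel gripper is mounted at the origin on a cart in front of the work surface, level with it; the furniture and walls round the work are solid. World frame = base frame: x ahead of the robot, y to its left, z up, the work surface at z = 0. Lengths are in mm, angles in rad, forces in N, time in s.
With the tool pointing down it reaches from about 325 to 925 mm from the base axis. Payload 3.1 kg.
Tool frame: the origin (TCP) lies midway between the tips of the shut fingers; the grasp point (between the pads) lies r.hold_point_z behind it (r.hold_point_z is the distance from the TCP to the grasp point, in mm); z points along the fingers, y is the line along which they close (so a half turn about z gives the same grasp; the last joint's range is limited). The gripper opens to 85 mm and grips with 20 to 120 N. Pads are 22 mm wide; open, the fingers measure 114 mm over their backs; the gripper's body (76 mm by 85 mm) begins 54 mm behind the grasp point. The pads swing forward as they close: fully open they stand 13 mm farther back than shut.
Start: joints at [1.058, 0.217, 1.613, -0, 1.311, -0.112], TCP at [243.83, 575.488, 231.3] pointing down, gripper open.
Joint ranges: [-2.75, 2.75], [-0.78, 2.1], [0.31, 2.55], [-1.13, 4.27], [0.13, 2.63], [-2.58, 2.58]. Speed limits (rad/s): [2.79, 2.79, 3.14, 3.14, 3.14, 3.14].

INTERFACE

Orientations are given as a unit quaternion [x, y, z, w].
In Python, from bench import r, imaging gives the robot as it stands. The module is installed in compiled form; this text tells all that it offers.
- The arm moves only by the tool move_arm, never from a script. Its argument "commands" is a list of rows, each a list of 7 numbers: the closure, from 0 (fully open) to 1 (shut), then the shift along the tool's x, y, z in units of 0.08 m (1.0 is 0.08 m), then the turn, a rotation vector about the tool's x, y, z in units of 60 degrees (1.0 is 60 degrees). In form: [[fingers, dx, dy, dz, ax, ay, az], ...]. A call has 1 to 8 rows; each row is the pose to reach, as a shift and turn from the pose commanded when the call began, along the tool's axes at that moment; what a row does not reach only later rows make up. A row lasts 1/10 s, in which the tool goes at most 50 mm and 8.59 degrees, less where a joint would pass 70% of its speed; a pose out of reach is approached as far as the arm can. A call with a number of a shift or a turn outside -1 to 1 is refused whole. A call with a gripper value outside its range is refused whole. The fingers move at their own pace and stop on an object; "force" is the grip in N (left out, the last holds). Time passes only in rows, so rows that repeat a pose let the fingers close. It gives the time, the measured TCP pose, the force, the opening and the grip force at its end, in the units of the state.
- r.read_state(): the state, without advancing time (a new reading comes with each control period).
- imaging.snapshot(name): name is "side" or "top"; returns a dict with "frame" (384x512x3 uint8, red, green, blue), "fovy" (degrees; the focal length in pixels is half the picture's height over the tangent of half this angle, whatever the lens; pixels are square), "cx", "cy" (the principal point, pixels), "k1" (the pictures are not rectified: a ray, as slopes to the right and down, at radius r is drawn at 1 + k1 r^2 times it, then the intrinsics apply), "R" (3x3) and "t" (3): a world point X has camera coordinates R X + t. Camera axes: x right, y down, z forward; pixel columns grow to the right and rows downward; lengths in mm; the calibration is good to about 2 mm. A picture is of the moment at which its call begins. There is no depth.
- r.hand_in(): hands the job in; it is judged then, once.
The state is a dict: "time": time; "joints": joint angles; "qvel": joint speeds; "joint_efforts": joint torques, N m; "ee_pos": TCP position; "tool_rot": TCP orientation; "ft_force": force on the tool from outside, world axes, zero at the start; "moment": the same for the moment, N m; "width": finger opening in mm; "grasp_force": force on a finger pad.
Only numpy, scipy, OpenCV 4.12 (cv2) and the standard library are available. Lean on these libraries where they do the work, as an engineer would, in place of code of your own. Each camera call takes 0.05 s, during which the arm holds its last target. There are 200 camera calls.

TASK

The fluorescence filter cube has its two filter rings, one blue and one red, only started in their openings. Pick the cube up (the grip on its top is for this), hold it clear of the desk and press one ring square and central against the sprung pad of the seating block until it snaps home, then turn the cube and press the other ring home in the same way, never pushing so hard that the pad runs onto its back stop. After the second snap do not back off: finish still holding the cube up off the desk with that ring pressed firmly against the pad, and leave the other things on the desk where they are.

Things in the scene. Friction and masses are not known exactly. Their poses are not given: they have to be found in the camera images.
- filter_cube: Black filter cube, loose, 40 x 40 x 40 mm, 0.3 kg. Aluminium grip on the middle of its top: 32 mm along the cube's x, 14 mm along its y (pinch it across this width, 60 N or more), 40 to 58 mm above the underside. Origin: centre of the underside, z up. Blue ring in the middle of its +x face, red ring in the middle of its +y face, both 20 mm above the underside; the other sides have none.
- ring_blue (a joint): How far the blue ring is pressed in, m: 0 to 0.0006 at the start (front 12.5 mm out of the +x face at 0), 0.005 home (7.5 mm out). Snap fit: two spring claws resist with up to about 8 N at 1.4 mm and give way past 2.5 mm; the ring then jumps home, the force suddenly drops to nearly nothing and the claws keep it in.
- ring_red (a joint): The same for the red ring in the cube's +y face.
- ring_blue_face (a point): Centre of the blue ring's front (aluminium, 25 mm outside diameter, blue band and recessed blue glass), which moves with the ring.
- ring_red_face (a point): Centre of the red ring's front (the same with a red band and red glass).
- seat_block: Seating block bolted to the desk: dark base plate 90 x 110 x 10 mm with an upright aluminium plate (61 mm high, 74 mm wide) whose sprung pad faces along the block's -x. Origin: centre of the base's underside, z up. Nothing of it is higher than 61 mm. The base reaches 9 mm out in front of the pad's face.
- pad_face (a point): Centre of the pad's flat front face, 42 mm wide and 40 mm high (dark teal on white), 40 mm above the desk and 36 mm from the block's origin along its -x when not pressed; the face looks along the block's -x. Moves with the pad.
- seat_pad (a joint): How far the pad is pushed back, m: 0 free, 0.008 at its hard back stop. Its spring gives 3 N per mm (9 N at 3 mm).
- dust_cap: Black round dust cap, 34 mm across, 12 mm high; bystander. Origin: centre of its underside.
- coverslips: Small white plastic box of cover glasses, 29 x 29 x 20 mm; bystander. Origin: centre of its underside.
- objective_case: Round white case with a black screw top, 36 mm across, 52 mm high; bystander. Origin: centre of its underside.
- tweezers: Steel tweezers lying on the desk, 118 mm long, 10 mm high; bystander. Origin: centre of the underside.
- screwdriver: Small yellow screwdriver lying on the desk, 131 mm long, 14 mm thick; bystander. Origin: centre of the underside.
- marker_blue: White marker pen with a blue cap lying on the desk, 128 mm long, 18 mm thick; bystander. Origin: centre of the underside.
There are look-alikes about, which are no part of the job. What is shaped like the seat_block but green is not meant.

How it is judged (in metres and radians):
On the way, in this order (a step that is already met when the one before it is completed fails the run):
1. one of the rings is home and against the pad, the cube held up off the desk (height (world z) of filter_cube above 0.006 m and angle between filter_cube's own z axis and vertical below 0.2 rad and ((value of joint ring_blue above 0.0043 m and (distance between ring_blue_face and pad_face below 0.009 m and angle between the x axis of filter_cube and the x axis of seat_block, either way round below 0.2 rad)) or (value of joint ring_red above 0.0043 m and (distance between ring_red_face and pad_face below 0.009 m and angle between the y axis of filter_cube and the x axis of seat_block, either way round below 0.2 rad)))), for 0.1 s.
2. both rings are home, the cube still pressed against the pad (value of joint each of ring_blue, ring_red above 0.0043 m and contact force between filter_cube and seat_block above 2 N), for 0.2 s.
At the end, for the whole second after the job is handed in: Both rings home (in by at least 4.3 of 5 mm); gripper holding the cube (over 5 N), upright within 0.2 rad, still, underside over 6 mm above the desk; one ring's front within 9 mm of the pad's middle and pressing with over 3 N, pad pushed back 0.8 to 7.2 mm (value of joint each of ring_blue, ring_red above 0.0043 m and contact force between filter_cube and seat_block above 3 N and value of joint seat_pad between 0.0008 and 0.0072 m and ((distance between ring_blue_face and pad_face below 0.009 m and angle between the x axis of filter_cube and the x axis of seat_block, either way round below 0.2 rad) or (distance between ring_red_face and pad_face below 0.009 m and angle between the y axis of filter_cube and the x axis of seat_block, either way round below 0.2 rad)) and angle between filter_cube's own z axis and vertical below 0.2 rad and height (world z) of filter_cube above 0.006 m and contact force between the fingers and filter_cube above 5 N and linear speed of filter_cube below 0.02 m/s); the arm keeps its last pose, push and grip.
It fails at once if the pad is driven onto its back stop (value of joint seat_pad above 0.0075 m).
It fails at once if the cube is taken away from the pad after both rings are home (value of joint each of ring_blue, ring_red above 0.0043 m and distance between each of ring_blue_face, ring_red_face and pad_face above 0.014 m).
It fails at once if another thing on the desk is moved by more than 15 mm (distance of any of dust_cap, coverslips, objective_case, tweezers, screwdriver, marker_blue from where it was at the start of the episode above 0.015 m).
It also fails if it takes over 51 s, if anything falls off the work surface, if the arm or the gripper's body presses on something with over 40 N, if the wrist force passes 120 N, or if a joint passes its speed limit or range.

## Working session

There is one attempt and no reset: what is moved stays moved. The work goes in short steps, Python scripts to look and compute and a tool call to move; the robot and the scene stay as the last step left them, time stands still between calls to the robot, and variables do not carry over. Pictures are saved under pics/ and viewed, at most 10 in all, crops included, and the job is handed in when it is done.

Besides the shell and the picture viewer there is one more tool, called after "Call:" as name(argument=value, ...) on one line, values as JSON. move_arm: Moves the arm, as the interface text tells. Its arguments: {"type":"object","properties":{"commands":{"type":"array"},"force":{"type":"number"}},"required":["commands"]}

```bash
mkdir -p pics; cat > h.py <<'E'
import numpy as np, cv2
from bench import r, imaging
def K(s):
    f=192/np.tan(np.radians(s["fovy"])/2); f=s["frame"].shape[0]/2/np.tan(np.radians(s["fovy"])/2)
    return f
def ray(s,u,v):
    f=K(s); d=np.array([(u-s["cx"])/f,(v-s["cy"])/f]); x=d.copy()
    for _ in range(20): x=d/(1+s["k1"]*(x@x))
    R=np.array(s["R"]);t=np.array(s["t"])
    return -R.T@t, R.T@np.array([x[0],x[1],1.])
def onz(s,u,v,z):
    c,d=ray(s,u,v); return c+d*(z-c[2])/d[2]
def proj(s,X):
    p=np.array(s["R"])@np.array(X,float)+np.array(s["t"]); x=p[:2]/p[2]; x=x*(1+s["k1"]*(x@x)); return x*K(s)+[s["cx"],s["cy"]]
def tri(s1,p1,s2,p2):
    c1,d1=ray(s1,*p1);c2,d2=ray(s2,*p2)
    a=np.linalg.lstsq(np.stack([d1,-d2],1),c2-c1,rcond=None)[0]
    A=c1+a[0]*d1;B=c2+a[1]*d2; return (A+B)/2,np.linalg.norm(A-B)
def save(s,n,box=None,k=1):
    im=s["frame"][:,:,::-1]
    if box: im=im[box[1]:box[3],box[0]:box[2]]
    cv2.imwrite("pics/"+n,cv2.resize(im,None,fx=k,fy=k,interpolation=cv2.INTER_CUBIC))
E
python3 - <<'E'
from h import *
for n in("side","top"):
    s=imaging.snapshot(n); save(s,n+"0.png",None,1.5); c,d=ray(s,256,192); print(n,c,d,s["fovy"],s["k1"])
    np.save(n+"0.npy",s,allow_pickle=True)
print(r.read_state(), r.hold_point_z)
E
```

```text
side [ 358.26125796 -849.18811768  512.11243631] [ 0.17046118  0.8853927  -0.43267267] 47.972404597373725 0.008289048365870888
top [ 425.5884099    49.72957219 1103.94814897] [ 0.11122648  0.04153308 -0.99299876] 48.565645211631995 -0.09899791320749825
{'time': 0.1, 'joints': array([ 1.05783575e+00,  2.17702377e-01,  1.61477489e+00,  1.43404383e-05,
        1.31133801e+00, -1.12177721e-01]), 'qvel': array([ 1.04653674e-03, -2.11470545e-03, -1.77932652e-03,  1.88976770e-05,
       -1.25091733e-03, -6.36412652e-04]), 'joint_efforts': array([-3.92686461e-04, -3.98070002e+01, -3.04972243e+01, -1.67126800e-04,
        4.23337755e-03,  5.17381329e-05]), 'ee_pos': array([243.43257363, 574.83600345, 230.08355909]), 'tool_rot': array([ 1.99054628e-01,  9.79987765e-01, -1.05533632e-03, -3.48326205e-04]), 'ft_force': array([-0.21561486,  0.01417219, -0.41203215]), 'moment': array([0.00300384, 0.002484  , 0.03005105]), 'grasp_force': 0.0, 'width': 85.34751885757908} 18.700000000000003
```

View pics/side0.png

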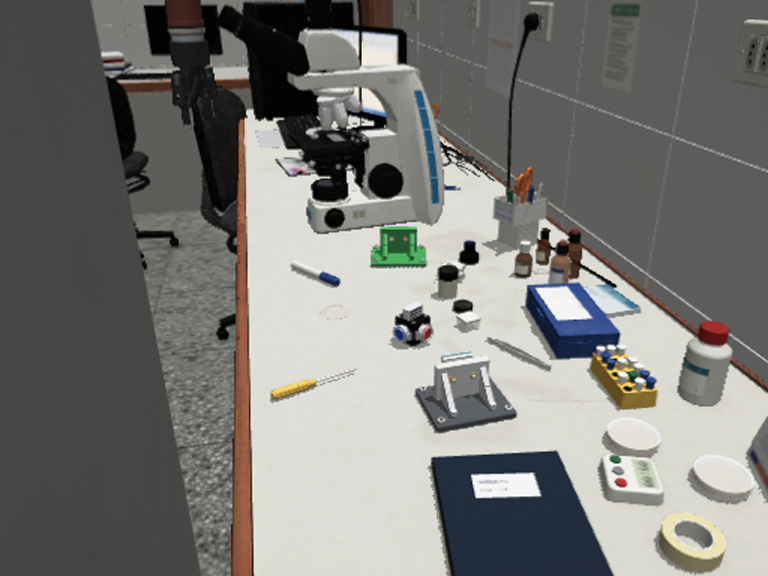

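View pics/top0.png

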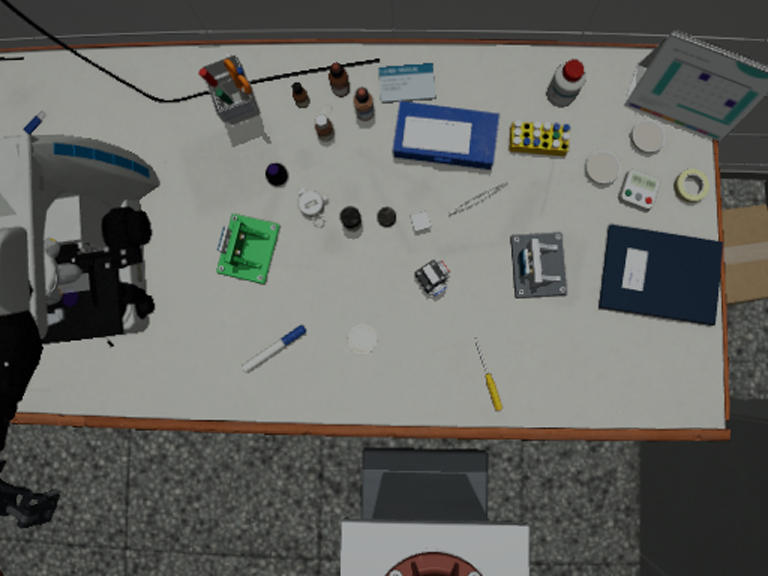

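Side view: the cube is at (412,326) with its blue ring to the lower left and red to the lower right. The grey seat block is at (465,390), with its pad facing away from the camera. In the top view the cube is at (433,277), the block at (538,264) and the pad at (527,258).

Look-alikes: the green block at top (248,248) is excluded by colour. The black dust cap (386,217), objective case (350,218) and white coverslip box (420,221) are not the cube. A close crop follows.

```bash
python3 - <<'E'
from h import *
s=np.load("top0.npy",allow_pickle=True).item(); t=np.load("side0.npy",allow_pickle=True).item()
a=cv2.resize(s["frame"][145:210,265:385],None,fx=6.4,fy=6.4,interpolation=cv2.INTER_CUBIC)
cv2.imwrite("pics/ctop.png",a[:,:,::-1][:416])
save(t,"cside.png",(250,190,350,290),6)
for z,p in((58,(433,274)),(0,(433,277)),(61,(527,258)),(10,(538,264))): print(p,z,onz(s,p[0]/1.5,p[1]/1.5,z))
E
```

```text
(433, 274) 58 [567.22634099  12.97486866  58.        ]
(433, 277) 0 [569.80821313  10.88235064   0.        ]
(527, 258) 61 [ 595.7800877  -141.88198209   61.        ]
(538, 264) 10 [ 593.88616964 -170.25810638   10.        ]
```

View pics/ctop.png

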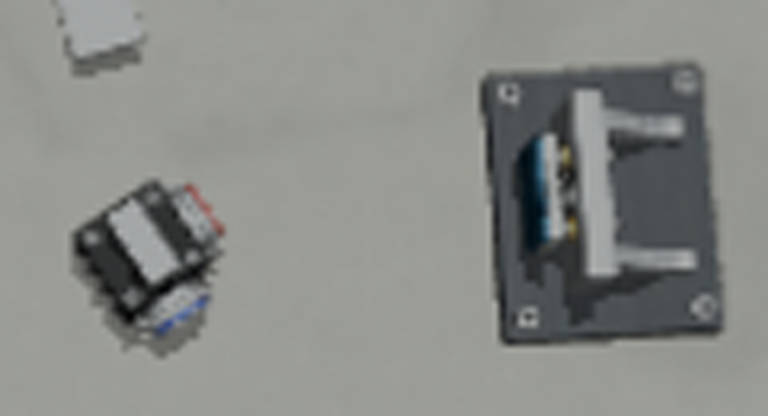

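View pics/cside.png

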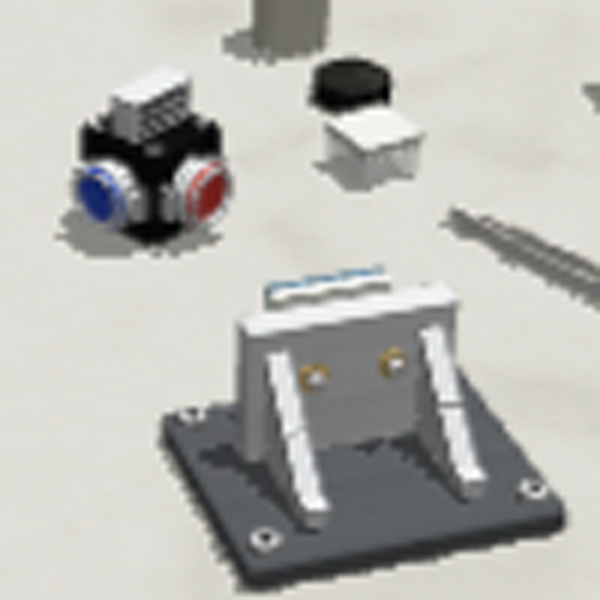

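The crops confirm the choice: a black cube with an aluminium grip (ctop (145,242)), red ring at (203,210) and blue ring at (180,312), and a dark-based block with the teal pad at (537,190). Next I measure the grip and the block.

```bash
cat > m.py <<'E'
from h import *
def rect(s,m,off,z):
    c=max(cv2.findContours(m.astype(np.uint8),cv2.RETR_EXTERNAL,cv2.CHAIN_APPROX_NONE)[0],key=cv2.contourArea)
    P=np.array([onz(s,(p[0]-2.5)/6+off[0],(p[1]-2.5)/6+off[1],z)[:2] for p in c[:,0]],np.float32)
    (cx,cy),(w,h),a=cv2.minAreaRect(P)
    b=cv2.boxPoints(((cx,cy),(w,h),a)); e=[b[1]-b[0],b[2]-b[1]]; e=max(e,key=np.linalg.norm)
    return (round(cx,1),round(cy,1)),(round(w,1),round(h,1)),"long axis deg",np.degrees(np.arctan2(e[1],e[0]))%180
def crop(s,b): return cv2.resize(s["frame"][b[1]:b[3],b[0]:b[2]],None,fx=6,fy=6,interpolation=cv2.INTER_CUBIC).astype(int)
E
python3 - <<'E'
from m import *
s=np.load("top0.npy",allow_pickle=True).item()
b=(279,171,298,193); g=crop(s,b); print(rect(s,(g.min(2)>110)*(np.hypot(*(np.indices(g.shape[:2])-np.array([66,54])[:,None,None]))<48),b,58))
b=(335,150,385,203); g=crop(s,b); print(rect(s,g.max(2)<135,b,8))
g=crop(s,(335,150,385,203)); 
m=(g.max(2)>110)
# pad teal
teal=(g[:,:,2]-g[:,:,0]>30)
print(rect(s,teal,b,60)); 
# upright plate top (bright)
print(rect(s,(g.min(2)>125)*(np.arange(g.shape[1])[None]>120)*(np.arange(g.shape[1])[None]<230),b,61))
for p in((509,93),(686,79),(706,306),(529,317)): print(onz(s,p[0]/6.4+265-.4,p[1]/6.4+145-.4,10))
E
```

```text
((568.6, 17.5), (32.4, 14.1), 'long axis deg', np.float32(34.378616))
((593.0, -170.7), (115.4, 95.0), 'long axis deg', np.float32(4.2431793))
((590.4, -136.0), (39.8, 5.5), 'long axis deg', np.float32(4.1873875))
((594.5, -172.1), (72.3, 41.2), 'long axis deg', np.float32(3.9815586))
[ 637.79839312 -132.74296627   10.        ]
[ 644.76884828 -205.2859517    10.        ]
[ 551.63901574 -212.04781977   10.        ]
[ 546.11756035 -140.25354218   10.        ]
```

Call:
move_arm(commands=[[0,-0.5,-1,0,0,0,0.15],[0,-0.5,-1,0,0,0,0.3],[0,-0.5,-1,0,0,0,0.45],[0,-0.5,-1,0,0,0,0.6],[0,-0.5,-1,0,0,0,0.75],[0,-0.5,-1,0,0,0,0.9],[0,-0.5,-1,0,0,0,1],[0,-0.5,-1,0,0,0,1]], force=110)

```text
time: 0.9
ee_pos: [249.2, 485.8, 230.7]
tool_rot: [0.662, 0.749, -0.001, 0.0]
ft_force: [-1.3, -0.5, 0.3]
width: 85.1
grasp_force: 0.0
```

Call:
move_arm(commands=[[0,-0.5,0.15,0,0,0,0.14],[0,-1,0.3,0,0,0,0.27],[0,-1,0.3,0,0,0,0.27]])

```text
time: 1.2
ee_pos: [283.9, 406.3, 230.5]
tool_rot: [0.762, 0.648, -0.001, 0.001]
ft_force: [0.2, -0.0, -0.9]
width: 85.6
grasp_force: 0.0
```

Call:
move_arm(commands=[[0,-0.5,0.5,0,0,0,0],[0,-1,1,0,0,0,0],[0,-1,1,0,0,0,0]])

```text
time: 1.5
ee_pos: [351.0, 315.7, 231.3]
tool_rot: [0.761, 0.649, 0.0, 0.001]
ft_force: [-0.6, -0.1, 0.5]
width: 85.4
grasp_force: 0.0
```

Call:
move_arm(commands=[[0,-0.5,0.5,0,0,0,0],[0,-1,1,0,0,0,0],[0,-1,1,0,0,0,0]])

```text
time: 1.8
ee_pos: [417.6, 224.0, 231.5]
tool_rot: [0.762, 0.648, 0.0, 0.001]
ft_force: [0.2, 1.2, -0.0]
width: 85.2
grasp_force: 0.0
```

Call:
move_arm(commands=[[0,-0.5,0.5,0,0,0,0],[0,-1,1,0,0,0,0],[0,-1,1,0,0,0,0]])

```text
time: 2.1
ee_pos: [484.0, 132.5, 231.5]
tool_rot: [0.762, 0.648, 0.0, 0.001]
ft_force: [-0.3, 0.6, 0.4]
width: 85.4
grasp_force: 0.0
```

Call:
move_arm(commands=[[0,-0.5,0.5,0,0,0,0.15],[0,-1,1,0,0,0,0.3],[0,-1,1,0,0,0,0.45],[0,-1,1,0,0,0,0.6],[0,-1,1,0,0,0,0.77],[0,-1,1,0,0,0,0.77]])

```text
time: 2.7
ee_pos: [547.9, 44.4, 230.8]
tool_rot: [0.955, 0.297, -0.0, -0.001]
ft_force: [-0.1, 0.4, -0.5]
width: 85.6
grasp_force: 0.0
```

```bash
cat > d.py <<'E'
from h import *
from scipy.spatial.transform import Rotation as Ro
def delta(p,head,show=True):
    st=r.read_state(); R=Ro.from_quat(st["tool_rot"]); h=np.radians(head)
    y=np.array([np.cos(h),np.sin(h),0]); z=np.array([0,0,-1.]); T=Ro.from_matrix(np.stack([np.cross(y,z),y,z],1))
    d=R.inv().apply(np.array(p)-st["ee_pos"])/80; a=(R.inv()*T).as_rotvec(degrees=True)/60
    ty=R.apply([0,1,0]); print("t",st["time"],"pos",st["ee_pos"].round(1),"head",np.degrees(np.arctan2(ty[1],ty[0])).round(2),"row",d.round(3),a.round(3),"F",st["ft_force"].round(1),"w",round(st["width"],1),"g",round(st["grasp_force"],1))
E
python3 - <<'E'
from d import *
t=np.load("side0.npy",allow_pickle=True).item()
for X in((568.6,17.5,58),(594.5-.07*9,-172+9,61),(591.9,-136,60),(594.5,-172,10)): print((proj(t,X)+.5-[250,190])*6)
h=np.radians(34.4);u=np.array([np.cos(h),np.sin(h)]);v=np.array([-u[1],u[0]])
for a,b in((16,7),(16,-7),(-16,7),(-16,-7)): print((proj(t,[*(np.array([568.6,17.5])+a*u+b*v),58])+.5-[250,190])*6)
delta((568.6,17.5,60),-55.6)
E
```

```text
[150.44851666  75.51785285]
[355.06131157 304.52244701]
[324.9047779  265.82562168]
[359.0291223  449.62552315]
[164.58011712  56.41610652]
[191.43976353  67.35791566]
[108.96205141  83.77666843]
[135.89400159  95.19148369]
t 2.7 pos [547.9  44.4 230.8] head -55.45 row [0.023 0.428 2.134] [-0.002  0.     0.002] F [-0.1  0.4 -0.5] w 85.6 g 0.0
```

Call:
move_arm(commands=[[0,0.02,0.43,0.4,0,0,0],[0,0.02,0.43,1,0,0,0],[0,0.02,0.43,1,0,0,0]])

```text
time: 3.0
ee_pos: [563.1, 17.2, 143.7]
tool_rot: [0.954, 0.298, -0.007, -0.004]
ft_force: [-1.9, -0.2, -0.2]
width: 85.4
grasp_force: 0.0
```

Call:
move_arm(commands=[[0,0,0,0.4,0,0,0],[0,0,0,0.8,0,0,0],[0,0,0,0.8,0,0,0]])

```text
time: 3.3
ee_pos: [565.1, 17.3, 83.9]
tool_rot: [0.954, 0.299, -0.004, -0.002]
ft_force: [-0.8, 1.2, -1.4]
width: 85.7
grasp_force: 0.0
```

```bash
python3 - <<'E'
from d import *
delta((568.6,17.5,44),-55.6)
s=imaging.snapshot("side"); t=imaging.snapshot("top")
a=cv2.resize(s["frame"][150:260,230:330],None,fx=4,fy=4,interpolation=cv2.INTER_CUBIC)
b=cv2.resize(t["frame"][130:240,240:340],None,fx=4,fy=4,interpolation=cv2.INTER_CUBIC)
cv2.imwrite("pics/g1.png",np.hstack([a,b])[:,:,::-1])
E
```

```text
t 3.3 pos [565.1  17.3  83.9] head -55.25 row [0.04  0.026 0.498] [-0.006  0.006  0.006] F [-0.8  1.2 -1.4] w 85.7 g 0.0
```

View pics/g1.png

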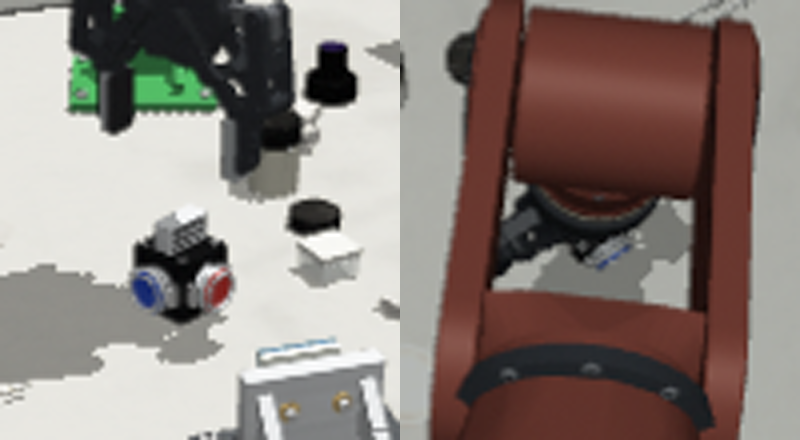

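The fingers straddle the cube: tips at (118,130) and (245,175), with the grip at (182,215) midway by column. Next I check depth by projecting the known tip midpoint.

```bash
python3 - <<'E'
from d import *
s=imaging.snapshot("side"); delta((568.6,17.5,44),-55.6)
p=r.read_state()["ee_pos"]
h=np.radians(-55.3)
for e in(-1,1):
  for w in (42.5,57):
    print((proj(s,p+[e*w*np.cos(h),e*w*np.sin(h),13])-[230,150])*4)
E
```

```text
t 3.45 pos [570.3  16.2  89.5] head -55.29 row [-0.01  -0.026  0.568] [ 0.001 -0.002  0.005] F [ 1.2 -0.2  1. ] w 85.6 g 0.0
[127.70972189 118.67659088]
[109.77774569 111.91394474]
[239.63544059 160.8843365 ]
[259.9781485  168.55520078]
```

Call:
move_arm(commands=[[0,-0.01,-0.02,0.15,0,0,0],[0,-0.01,-0.02,0.3,0,0,0],[0,-0.01,-0.02,0.43,0,0,0],[0,-0.01,-0.02,0.52,0,0,0],[0,-0.01,-0.02,0.57,0,0,0],[0,-0.01,-0.02,0.57,0,0,0],[0,-0.01,-0.02,0.57,0,0,0],[0,-0.01,-0.02,0.57,0,0,0]])

```text
time: 4.25
ee_pos: [567.8, 16.3, 42.2]
tool_rot: [0.955, 0.298, 0.0, 0.0]
ft_force: [-0.1, 0.7, -0.3]
width: 85.8
grasp_force: 0.0
```

```bash
python3 - <<'E'
from d import *
delta((568.6,17.5,44),-55.6)
E
```

```text
t 4.25 pos [567.8  16.3  42.2] head -55.37 row [ 0.017 -0.007 -0.023] [ 0.001 -0.001  0.004] F [-0.1  0.7 -0.3] w 85.8 g 0.0
```

Call:
move_arm(commands=[[0.3,0.015,0,-0.015,0,0,0],[0.6,0.015,0,-0.015,0,0,0],[0.8,0.015,0,-0.015,0,0,0],[1,0.015,0,-0.015,0,0,0],[1,0.015,0,-0.015,0,0,0],[1,0.015,0,-0.015,0,0,0],[1,0.015,0,-0.015,0,0,0],[1,0.015,0,-0.015,0,0,0]], force=110)

```text
time: 5.05
ee_pos: [568.7, 17.0, 43.2]
tool_rot: [0.955, 0.298, 0.0, 0.0]
ft_force: [0.6, -0.9, 1.6]
width: 10.9
grasp_force: 108.4
```

Call:
move_arm(commands=[[1,0,0,-0.1,0,0,0],[1,0,0,-0.3,0,0,0],[1,0,0,-0.6,0,0,0],[1,0,0,-0.85,0,0,0],[1,0,0,-0.9,0,0,0],[1,0,0,-0.9,0,0,0],[1,0,0,-0.9,0,0,0]])

```text
time: 5.75
ee_pos: [567.2, 17.2, 114.0]
tool_rot: [0.955, 0.298, -0.001, -0.0]
ft_force: [-0.1, -0.7, -3.3]
width: 11.3
grasp_force: 108.0
```

```bash
python3 - <<'E'
from d import *
delta((591.9-0.072*50,-136+50,113),-85.9)
s=imaging.snapshot("side"); t=imaging.snapshot("top")
a=cv2.resize(s["frame"][150:260,230:330],None,fx=4,fy=4,interpolation=cv2.INTER_CUBIC)
b=cv2.resize(t["frame"][130:240,250:350],None,fx=4,fy=4,interpolation=cv2.INTER_CUBIC)
cv2.imwrite("pics/g2.png",np.hstack([a,b])[:,:,::-1])
E
```

```text
t 5.75 pos [567.2  17.2 114. ] head -55.36 row [-0.516  1.211  0.012] [-0.001  0.002  0.509] F [-0.1 -0.7 -3.3] w 11.3 g 108.0
```

View pics/g2.png

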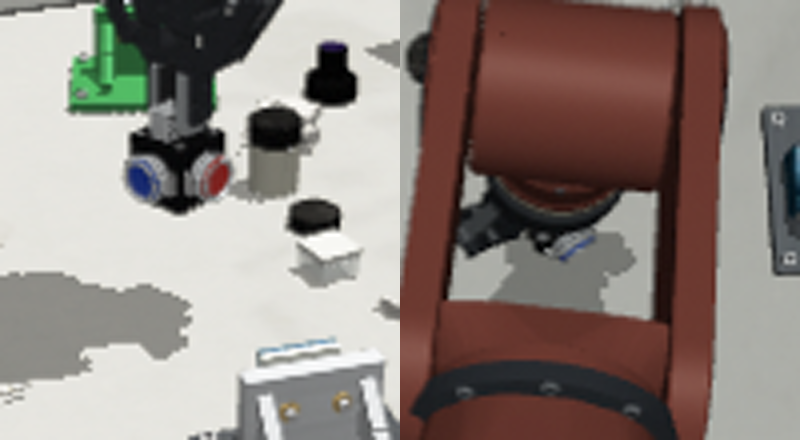

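Cube held level and lifted; red ring at (215,172) and blue at (143,178) in the side crop. Next: turn the red ring to the pad.

Call:
move_arm(commands=[[1,-0.2,0.3,0,0,0,0.1],[1,-0.4,0.7,0,0,0,0.2],[1,-0.5,0.9,0,0,0,0.3],[1,-0.52,1,0,0,0,0.4],[1,-0.52,1,0,0,0,0.51],[1,-0.52,1,0,0,0,0.51]])

```text
time: 6.45
ee_pos: [578.6, -72.7, 113.5]
tool_rot: [0.999, 0.035, -0.001, -0.0]
ft_force: [0.9, 0.2, -3.3]
width: 11.1
grasp_force: 108.2
```

```bash
python3 - <<'E'
from d import *
delta((591.9-0.072*50,-136+50,62.8),-85.9)
E
```

```text
t 6.45 pos [578.6 -72.7 113.5] head -86.01 row [0.111 0.175 0.633] [-0.001  0.002 -0.002] F [ 0.9  0.2 -3.3] w 11.1 g 108.2
```

Call:
move_arm(commands=[[1,0.11,0.17,0.1,0,0,0],[1,0.11,0.17,0.25,0,0,0],[1,0.11,0.17,0.45,0,0,0],[1,0.11,0.17,0.58,0,0,0],[1,0.11,0.17,0.63,0,0,0],[1,0.11,0.17,0.63,0,0,0],[1,0.11,0.17,0.63,0,0,0]])

```text
time: 7.15
ee_pos: [589.5, -85.2, 64.7]
tool_rot: [0.999, 0.035, 0.0, 0.0]
ft_force: [-1.1, 0.3, -3.5]
width: 11.2
grasp_force: 108.1
```

```bash
python3 - <<'E'
from d import *
delta((591.9-0.072*36,-136+36,62.8),-85.9)
s=imaging.snapshot("side"); t=imaging.snapshot("top")
a=cv2.resize(s["frame"][170:280,250:350],None,fx=4,fy=4,interpolation=cv2.INTER_CUBIC)
b=cv2.resize(t["frame"][120:230,290:390],None,fx=4,fy=4,interpolation=cv2.INTER_CUBIC)
cv2.imwrite("pics/g3.png",np.hstack([a,b])[:,:,::-1])
p=np.array([591.9,-136,60]);u=np.array([.997,.072,0]);h=r.read_state()["ee_pos"]; print(h)
for k in(-21,21): print("pad top corner",(proj(s,p+k*u)-[250,170])*4)
for k in(-20,20): print("cube top",(proj(s,[h[0],h[1],60]+k*u)-[250,170])*4)
E
```

```text
t 7.15 pos [589.5 -85.2  64.7] head -85.94 row [-0.015  0.184  0.023] [ 0.    -0.    -0.001] F [-1.1  0.3 -3.5] w 11.2 g 108.1
[590.04028318 -85.4737862   65.38893648]
pad top corner [175.26103043 261.52498837]
pad top corner [253.48397033 248.98478299]
cube top [147.43510819 212.56618241]
cube top [218.65539871 201.71713277]
```

View pics/g3.png

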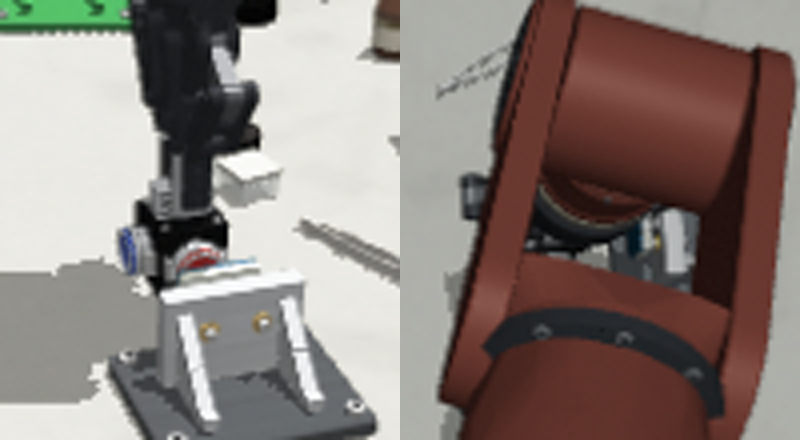

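The red ring faces the pad, with its upper arc at (197,257) and the pad top spanning about (180,270) to (258,262). Next I check the lateral alignment numerically.

```bash
python3 - <<'E'
from d import *
s=imaging.snapshot("side"); h=r.read_state()["ee_pos"]; print(h.round(1))
o=(280,222); g=cv2.resize(s["frame"][222:244,280:330],None,fx=4,fy=4,interpolation=cv2.INTER_CUBIC).astype(int)
red=(g[:,:,0]-g[:,:,1]>50)&(g[:,:,0]-g[:,:,2]>40); teal=(g[:,:,2]-g[:,:,0]>25)
for n,m in(("red",red),("teal",teal)):
    for y in range(0,88,4):
        x=np.nonzero(m[y])[0]
        if len(x): print(n,round(y/4+222,1),(x.min()/4+280).round(2),(x.max()/4+280).round(2))
u=np.array([.997,.072,0]);f=np.array([.072,-.997,0])
c=h+32.5*f; c[2]=h[2]-43.2+20
print("ring c",proj(s,c)); 
for a in (0,30,60,90,120,150,180): print(a,proj(s,c+11*np.cos(np.radians(a))*u+[0,0,11*np.sin(np.radians(a))]).round(1))
p=np.array([591.9,-136,60]); print("pad",proj(s,p-21*u),proj(s,p+21*u))
for k in(-37,37): print("plate",proj(s,np.array([594.5,-172,61])-9*f+k*u))
E
```

```text
[590.1 -85.5  65.5]
red 232.0 301.0 303.0
red 234.0 297.0 301.75
red 235.0 298.5 304.0
red 236.0 295.25 301.25
teal 227.0 281.0 282.0
teal 228.0 281.0 282.75
teal 229.0 281.0 283.0
teal 230.0 280.0 283.75
teal 231.0 280.5 284.0
teal 232.0 280.25 284.0
teal 233.0 280.5 284.0
teal 234.0 281.0 284.0
teal 235.0 281.25 313.25
teal 236.0 281.25 311.0
teal 237.0 282.75 304.75
teal 238.0 282.75 283.75
ring c [301.03333498 236.70453185]
0 [306.  235.9]
30 [305.4 233.7]
60 [303.7 232.3]
90 [301.2 232.1]
120 [298.7 233.1]
150 [296.8 235.1]
180 [296.  237.5]
pad [293.81525761 235.38124709] [313.37099258 232.24619575]
plate [290.81957001 243.20317696]
plate [326.14774525 237.38450395]
```

Call:
move_arm(commands=[[1,0.02,0.05,0.03,0,0,0],[1,0.02,0.1,0.03,0,0,0],[1,0.02,0.14,0.03,0,0,0],[1,0.02,0.16,0.03,0,0,0],[1,0.02,0.16,0.03,0,0,0],[1,0.02,0.16,0.03,0,0,0]])

```text
time: 7.9
ee_pos: [591.7, -98.1, 62.1]
tool_rot: [0.999, 0.035, -0.0, -0.0]
ft_force: [-0.8, 0.9, -2.5]
width: 11.0
grasp_force: 108.2
```

Call:
move_arm(commands=[[1,0,0.01,0,0,0,0],[1,0,0.02,0,0,0,0],[1,0,0.03,0,0,0,0],[1,0,0.03,0,0,0,0]])

```text
time: 8.3
ee_pos: [592.0, -100.5, 62.1]
tool_rot: [0.999, 0.035, 0.0, 0.0]
ft_force: [0.1, 0.3, -2.7]
width: 10.8
grasp_force: 108.2
```

Call:
move_arm(commands=[[1,0,0.01,0,0,0,0],[1,0,0.02,0,0,0,0],[1,0,0.03,0,0,0,0],[1,0,0.03,0,0,0,0]])

```text
time: 8.7
ee_pos: [592.1, -102.9, 62.1]
tool_rot: [0.999, 0.035, 0.0, 0.0]
ft_force: [0.1, 0.0, -2.6]
width: 10.9
grasp_force: 108.2
```

Call:
move_arm(commands=[[1,0,0.01,0,0,0,0],[1,0,0.02,0,0,0,0],[1,0,0.02,0,0,0,0],[1,0,0.02,0,0,0,0]])

```text
time: 9.1
ee_pos: [592.2, -104.5, 62.1]
tool_rot: [0.999, 0.035, 0.0, 0.0]
ft_force: [-0.7, 0.3, -2.5]
width: 11.2
grasp_force: 108.2
```

Call:
move_arm(commands=[[1,0,0.01,0,0,0,0],[1,0,0.02,0,0,0,0],[1,0,0.02,0,0,0,0],[1,0,0.02,0,0,0,0]])

```text
time: 9.5
ee_pos: [592.3, -105.8, 62.1]
tool_rot: [0.999, 0.035, -0.0, -0.0]
ft_force: [-0.5, 1.5, -3.1]
width: 10.9
grasp_force: 108.2
```

Call:
move_arm(commands=[[1,0,0.01,0,0,0,0],[1,0,0.02,0,0,0,0],[1,0,0.02,0,0,0,0],[1,0,0.02,0,0,0,0]])

```text
time: 9.9
ee_pos: [592.4, -107.1, 62.1]
tool_rot: [0.999, 0.035, -0.0, -0.0]
ft_force: [-0.2, 4.3, -1.3]
width: 11.1
grasp_force: 108.4
```

Call:
move_arm(commands=[[1,0,0.01,0,0,0,0],[1,0,0.02,0,0,0,0],[1,0,0.02,0,0,0,0],[1,0,0.02,0,0,0,0]])

```text
time: 10.3
ee_pos: [592.5, -108.2, 62.2]
tool_rot: [0.999, 0.035, -0.0, -0.001]
ft_force: [-1.3, 5.8, -0.6]
width: 11.1
grasp_force: 108.6
```

Call:
move_arm(commands=[[1,0,0.01,0,0,0,0],[1,0,0.015,0,0,0,0],[1,0,0.015,0,0,0,0]])

```text
time: 10.6
ee_pos: [592.5, -109.0, 62.2]
tool_rot: [0.999, 0.035, -0.0, -0.001]
ft_force: [-1.1, 7.4, -0.6]
width: 11.3
grasp_force: 108.6
```

Call:
move_arm(commands=[[1,0,0.007,0,0,0,0],[1,0,0.014,0,0,0,0],[1,0,0.014,0,0,0,0]])

```text
time: 10.9
ee_pos: [592.7, -111.5, 62.1]
tool_rot: [0.999, 0.035, -0.0, 0.0]
ft_force: [-0.5, 4.0, -2.5]
width: 11.0
grasp_force: 108.4
```

Call:
move_arm(commands=[[1,0,0.007,0,0,0,0],[1,0,0.014,0,0,0,0],[1,0,0.014,0,0,0,0]])

```text
time: 11.2
ee_pos: [592.8, -112.2, 62.1]
tool_rot: [0.999, 0.035, -0.0, -0.001]
ft_force: [-0.7, 5.4, -0.8]
width: 11.0
grasp_force: 108.5
```

Red has snapped home: at -111.5 mm the force fell, and it is now rising with the pad spring. Hold briefly, back off and turn +90°.

Call:
move_arm(commands=[[1,0,0,0,0,0,0],[1,0,0,0,0,0,0],[1,0,-0.1,0,0,0,0],[1,0,-0.3,0,0,0,0],[1,0,-0.4,0,0,0,0],[1,0,-0.4,0,0,0,0]])

```text
time: 11.8
ee_pos: [590.2, -79.4, 61.9]
tool_rot: [0.999, 0.036, -0.0, 0.0]
ft_force: [-0.3, -1.0, -3.3]
width: 10.8
grasp_force: 108.3
```

Call:
move_arm(commands=[[1,0,0,0,0,0,-0.1],[1,0,0,0,0,0,-0.24],[1,0,0,0,0,0,-0.38],[1,0,0,0,0,0,-0.52],[1,0,0,0,0,0,-0.66],[1,0,0,0,0,0,-0.75],[1,0,0,0,0,0,-0.75]])

```text
time: 12.5
ee_pos: [590.6, -81.0, 62.1]
tool_rot: [0.91, 0.415, -0.0, 0.0]
ft_force: [0.2, -0.2, -2.7]
width: 11.1
grasp_force: 108.3
```

Call:
move_arm(commands=[[1,0,0,0,0,0,-0.1],[1,0,0,0,0,0,-0.24],[1,0,0,0,0,0,-0.38],[1,0,0,0,0,0,-0.52],[1,0,0,0,0,0,-0.66],[1,0,0,0,0,0,-0.75],[1,0,0,0,0,0,-0.75],[1,0,0,0,0,0,-0.75]])

```text
time: 13.3
ee_pos: [590.5, -80.8, 62.1]
tool_rot: [0.683, 0.731, -0.0, 0.0]
ft_force: [0.4, 0.3, -3.8]
width: 11.0
grasp_force: 108.3
```

```bash
python3 - <<'E'
from d import *
delta((593.9-0.072*40,-136+40,62.8),4.1)
s=imaging.snapshot("side")
save(s,"g4.png",(260,190,340,270),6)
E
```

```text
t 13.3 pos [590.5 -80.8  62.1] head 3.86 row [-0.19  -0.007 -0.009] [-0.     0.    -0.004] F [ 0.4  0.3 -3.8] w 11.0 g 108.3
```

View pics/g4.png

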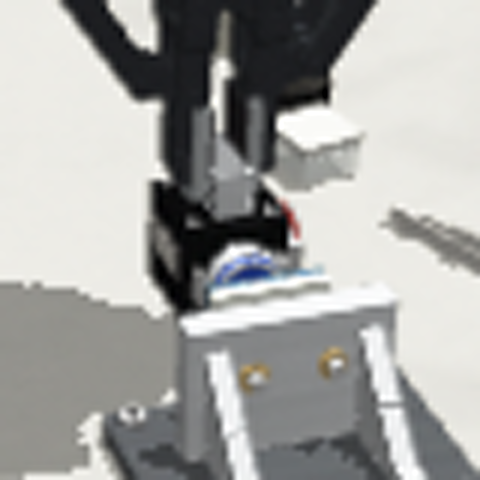

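Blue faces the pad: ring at (245,265), pad top centre about (268,280), and the sight-line shift closes that gap on approach. Red is visible at the right side.

Call:
move_arm(commands=[[1,-0.06,0,0,0,0,0],[1,-0.13,0,0,0,0,0],[1,-0.19,0,0,0,0,0],[1,-0.23,0,0,0,0,0],[1,-0.24,0,0,0,0,0],[1,-0.24,0,0,0,0,0]])

```text
time: 13.95
ee_pos: [591.9, -100.1, 62.1]
tool_rot: [0.682, 0.731, 0.0, -0.0]
ft_force: [-0.1, -0.1, -4.2]
width: 10.8
grasp_force: 108.2
```

Call:
move_arm(commands=[[1,-0.01,0,0,0,0,0],[1,-0.02,0,0,0,0,0],[1,-0.025,0,0,0,0,0],[1,-0.025,0,0,0,0,0]])

```text
time: 14.35
ee_pos: [592.1, -101.8, 62.1]
tool_rot: [0.682, 0.732, -0.0, 0.0]
ft_force: [-0.1, -0.6, -2.6]
width: 11.3
grasp_force: 108.2
```

Call:
move_arm(commands=[[1,-0.01,0,0,0,0,0],[1,-0.02,0,0,0,0,0],[1,-0.02,0,0,0,0,0],[1,-0.02,0,0,0,0,0]])

```text
time: 14.75
ee_pos: [592.2, -103.5, 62.1]
tool_rot: [0.682, 0.732, 0.0, 0.0]
ft_force: [0.5, 0.2, -3.5]
width: 10.8
grasp_force: 108.2
```

Call:
move_arm(commands=[[1,-0.01,0,0,0,0,0],[1,-0.02,0,0,0,0,0],[1,-0.02,0,0,0,0,0],[1,-0.02,0,0,0,0,0]])

```text
time: 15.15
ee_pos: [592.2, -104.7, 62.1]
tool_rot: [0.682, 0.732, 0.0, -0.0]
ft_force: [0.2, 1.4, -2.4]
width: 10.7
grasp_force: 108.3
```

Call:
move_arm(commands=[[1,-0.01,0,0,0,0,0],[1,-0.02,0,0,0,0,0],[1,-0.02,0,0,0,0,0],[1,-0.02,0,0,0,0,0]])

```text
time: 15.55
ee_pos: [592.3, -106.1, 62.1]
tool_rot: [0.682, 0.732, 0.0, -0.0]
ft_force: [0.1, 4.8, -1.1]
width: 11.3
grasp_force: 108.3
```

Call:
move_arm(commands=[[1,-0.01,0,0,0,0,0],[1,-0.02,0,0,0,0,0],[1,-0.02,0,0,0,0,0],[1,-0.02,0,0,0,0,0]])

```text
time: 15.95
ee_pos: [592.4, -107.1, 62.2]
tool_rot: [0.682, 0.731, 0.001, -0.001]
ft_force: [-0.2, 7.2, -1.0]
width: 10.8
grasp_force: 108.4
```

Call:
move_arm(commands=[[1,-0.007,0,0,0,0,0],[1,-0.014,0,0,0,0,0],[1,-0.014,0,0,0,0,0]])

```text
time: 16.25
ee_pos: [592.6, -109.3, 62.1]
tool_rot: [0.682, 0.732, -0.0, 0.0]
ft_force: [-0.1, 0.8, -3.3]
width: 10.7
grasp_force: 108.3
```

Call:
move_arm(commands=[[1,-0.007,0,0,0,0,0],[1,-0.014,0,0,0,0,0],[1,-0.014,0,0,0,0,0]])

```text
time: 16.55
ee_pos: [592.7, -110.3, 62.1]
tool_rot: [0.682, 0.731, 0.0, -0.0]
ft_force: [0.2, 4.9, -2.3]
width: 10.9
grasp_force: 108.4
```

Call:
move_arm(commands=[[1,-0.01,0,0,0,0,0],[1,-0.02,0,0,0,0,0],[1,-0.02,0,0,0,0,0],[1,-0.02,0,0,0,0,0],[1,-0.02,0,0,0,0,0],[1,-0.02,0,0,0,0,0],[1,-0.02,0,0,0,0,0]])

```text
time: 17.25
ee_pos: [592.7, -111.1, 62.1]
tool_rot: [0.682, 0.731, 0.001, -0.001]
ft_force: [-0.6, 6.9, -1.1]
width: 11.0
grasp_force: 108.4
```

```bash
python3 - <<'E'
from d import *
s=imaging.snapshot("side"); t=imaging.snapshot("top"); delta((593.9-0.072*40,-136+40,62.8),4.1)
save(s,"g5.png",(260,190,340,270),6)
E
```

```text
t 17.35 pos [ 592.7 -111.1   62.1] head 4.02 row [ 0.19  -0.008 -0.008] [-0.    -0.002 -0.001] F [-0.5  7.5  0.5] w 11.3 g 108.4
```

View pics/g5.png

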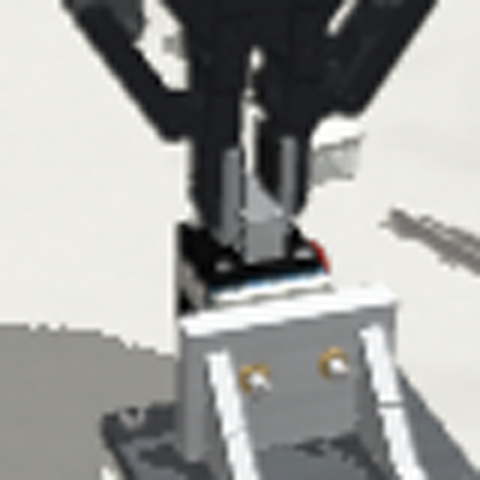

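The cube is centred on the pad: grip at (265,240), pad at (268,290). It is level and pressing with about 7 N.

```bash
python3 -c "
from h import *
print(r.hand_in())"
```

```text
the job is handed in; nothing more can be done
None
```

I handed the job in after both rings snapped home (red first, then blue), seen as a sharp force drop each time. The cube is held about 19 mm off the desk, its blue ring pressed on the pad with about 7 N (pad back roughly 2.4 mm); the hand-in returned no verdict.

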